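# Fit the valve lever and open the spray-arch feed

### The arm

A 6-joint arm with a two-finger parallel gripper is mounted at the origin on the work surface. World frame = base frame: x ahead of the robot, y to its left, z up, the work surface at z = 0. Lengths are in m, angles in rad, forces in N, time in s.
With the tool pointing down it reaches from about 0.35 to 0.775 m from the base axis. Payload 7.3 kg.
Tool frame: the origin (TCP) lies midway between the tips of the shut fingers; the grasp point (between the pads) lies 19 mm behind it; z points along the fingers, y is the direction in which the jaws open and shut (so a half turn about z gives the same grasp; the last joint's range is limited). The gripper opens to 92 mm and grips with 3 to 60 N. Pads are 19 mm wide; open, the fingers measure 130 mm over their backs; the gripper's body (75 mm by 190 mm) begins 47 mm behind the grasp point.
Start: joints at [1.061, 0.342, 1.524, -0, 1.275, -0.146], TCP at [0.187, 0.491, 0.227] pointing down, gripper open.
Joint ranges: [-2.53, 2.53], [-0.77, 2.02], [0.04, 2.7], [-1, 4.14], [0.28, 2.66], [-3.11, 3.11]. Speed limits (rad/s): [2.57, 2.57, 3.14, 3.14, 3.14, 3.14].

### API

Orientations are given as a rotation vector (axis times angle).
In Python, from cell import env, ungrasp, grasp, kinematics, eyes gives the robot as it stands. Calls block until the motion is done:
- env.move_to(position, orientation): joint-space move of the TCP to a pose.
- env.move_l(position, max_speed=0.15, frame=None, until_force=None): straight line of the TCP; frame=None keeps the orientation; max_speed is the mean speed in m/s. With until_force (N) it stops when the force on the tool has changed by that much, and returns True; else False.
- env.move_joints(angles): joint-space move.
- ungrasp() and grasp(effort=None): open the fingers fully, or close them until they stop; effort is the grip in N (None keeps the last).
- env.sleep(seconds).
- kinematics.solve_ik(position, orientation): joint angles nearest the present ones, or None.
- env.sense(): the state.
- eyes.capture(name): name is "side" or "top"; returns the picture (384x512x3 uint8, blue, green, red); there is no depth.
- eyes.camera_model(name): a dict with "vfov" (degrees; the focal length in pixels is half the picture's height over the tangent of half this angle, whatever the lens; pixels are square), "cx", "cy" (the principal point, pixels), "rvec" (rotation vector, rad) and "tvec" (3), from world to camera coordinates, as OpenCV has them. Camera axes: x right, y down, z forward; pixel columns grow to the right and rows downward; lengths in m; the calibration is good to about 2 mm. A picture is of the moment at which its call begins. camera_model takes no time and is no camera call.
A pose or a line that the arm cannot do raises env.Unreachable and nothing moves.
- env.job_done(): hands the job in, once; it reports no verdict.
The state is a dict: "t": time; "qpos": joint angles; "qvel": joint speeds; "effort": joint torques, N m; "position": TCP position; "orientation": TCP orientation; "force": force on the tool from outside, world axes, zero at the start; "torque": the same for the moment, N m; "width": finger opening in m.
Only numpy, scipy, OpenCV 4.12 (cv2) and the standard library are available. Lean on these libraries where they do the work, as an engineer would, in place of code of your own. Each camera call takes 0.05 s, during which the arm holds its last target.

### The job

Open the feed valve of the decontamination line: its lever has been kept off and lies loose on the cabinet top (the larger of the two levers, with the oblong slot). Drop the lever over the valve's flat-sided stem so that its hub sits fully down and level on the stop plate, then push it round anticlockwise, through its quarter turn, right to the end stop, and leave it sitting on the stem. Do not shift or knock over the smaller lever, the spray bottle or the wipes tub.

Things in the scene. Friction and masses are not known exactly. Their poses are not given: they have to be found in the camera images.
- valve: Fixed steel pipe run with a ball valve in its middle, 340 mm long over its two floor flanges (88 mm wide). Origin on the cabinet top straight below the stem's axis, z up; the 48 mm pipe lies along y, 75 mm up, turning down at y = +125 and -125 mm. The -x side looks roughly to the robot. Pipe and valve body are below 115 mm, the 56 mm square pad under the stem below 128 mm: a seated lever swings freely over all.
- stem (a joint): Angle of the valve stem about its upright axis, rad: 0 = shut, 1.571 = fully open at the end stop; grows anticlockwise seen from above. Starts between 0 and 0.12 rad. Stiff (friction 0.3 N m, about 2.5 N at 120 mm from the axis); stays where it is left.
- stem_seat (a point): On the stem's axis, on top of its round stop plate (64 mm across), 145 mm above the cabinet top: where the lever's hub rests. Turns with the stem; z up. The flat-sided tang rises from here: 30 mm along this x, 16 mm along y, 26 mm high, top 5 mm bevelled by 3 mm a side. At 0 rad x is square to the pipe, at 1.571 in line with it. The lever fits either way round (half a turn apart).
- lever_slot (a point): The loose lever to use, dark steel, 0.5 kg, lying flat at the start. Block hub 52 long, 46 wide, 28 mm high with an oblong through slot 32 x 18 mm (1 mm play a side on the tang). Point: slot's centre at the hub's underside; z up, x along the arm and the slot's long way. The play lets the pushed lever run about 0.08 rad ahead of the stem.
- lever_grip (a point): Where to grip the same lever, across its arm close to the hub, near its balance point: 45 mm along x from the slot's centre, half-way up the arm (6 mm over its underside). Same axes. The arm is flat, 16 mm wide along y, 12 mm high, underside flush with the hub's, from 26 mm out to a round end (22 mm across) centred 145 mm from the slot's centre.
- small_lever_hub (a point): A smaller dark steel lever that belongs to other valves, to be left alone: hub 34 x 34 x 20 mm with a 16 mm square hole, arm to 105 mm. Centre of its hub, half-way up; x along the arm.
- spray_bottle: Trigger spray bottle, 86 mm wide, 235 mm high, standing; origin at its foot. To be left alone.
- wipes_tub: Round tub of wipes, 112 mm wide, 184 mm high, standing; origin at its foot. To be left alone.

How it is judged:
On the way, in this order (a step that is already met when the one before it is completed fails the run):
1. the lever's hub sits fully down on the stem's stop plate (distance between lever_slot and stem_seat below 0.004 m and angle between lever_slot's own z axis and vertical below 0.1 rad), for 0.2 s.
2. the valve stem is turned to its open end stop with the lever on it (value of joint stem above 1.48 rad and distance between lever_slot and stem_seat below 0.005 m), for 0.2 s.
At the end, for the whole second after the job is handed in: The valve stem is open to within about 5 degrees of its end stop (over 1.48 rad); the lever is at rest on it, in line with the pipe (within 0.22 rad), its hub within 4 mm of fully down and level within 0.1 rad (all of step 1 and value of joint stem above 1.48 rad and angle between the x axis of lever_slot and the y axis of valve, either way round below 0.22 rad and linear speed of lever below 0.02 m/s); the robot touches nothing.
It fails at once if the smaller lever is shifted more than 30 mm (distance of small_lever_hub from where it was at the start of the episode above 0.03 m).
It fails at once if the spray bottle is shifted more than 30 mm or tipped (distance of spray_bottle from where it was at the start of the episode above 0.03 m or angle between spray_bottle's own z axis and vertical above 0.4 rad).
It fails at once if the wipes tub is shifted more than 30 mm or tipped (distance of wipes_tub from where it was at the start of the episode above 0.03 m or angle between wipes_tub's own z axis and vertical above 0.4 rad).
It also fails if it takes over 58 s, if anything falls off the work surface, if the arm or the gripper's body presses on something with over 40 N, if the wrist force passes 120 N, or if a joint passes its speed limit or range.

## Working session

There is one attempt and no reset: what is moved stays moved. The work goes in short steps, each a Python script; the robot and the scene stay as the last script left them, time stands still between calls to the robot, and variables do not carry over. Pictures are saved under pics/ and viewed, and the job is handed in when it is done.

```bash
ls; mkdir -p pics
python3 - <<'E'
from cell import env, eyes
import cv2
s=env.sense(); print({k:(s[k]) for k in ("t","position","orientation","width")})
for n in("side","top"):
    print(n,eyes.camera_model(n)); im=eyes.capture(n); cv2.imwrite(f"pics/{n}0.png",im);
E
```

```text
pics
{'t': 0.0, 'position': array([0.18657894, 0.49028923, 0.22603794]), 'orientation': array([-5.68194819e-01, -3.08927837e+00,  2.30869180e-03]), 'width': 0.0916678238957637}
side {'vfov': 49.23793505691677, 'cx': 256.08550944338003, 'cy': 193.43518210890264, 'rvec': array([ 2.4382402 , -0.07042019,  0.01909609]), 'tvec': array([-0.51426263,  0.09309717,  1.27689515])}
top {'vfov': 55.06750067359189, 'cx': 249.4185024641175, 'cy': 190.10053496054394, 'rvec': array([ 2.18863524, -2.14698251,  0.09121917]), 'tvec': array([8.86030929e-04, 5.24565521e-01, 1.09522050e+00])}
```

View pics/side0.png

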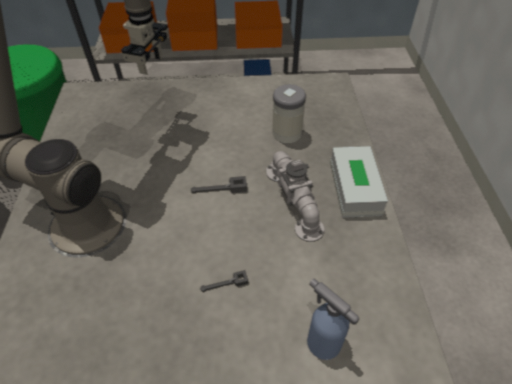

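View pics/top0.png

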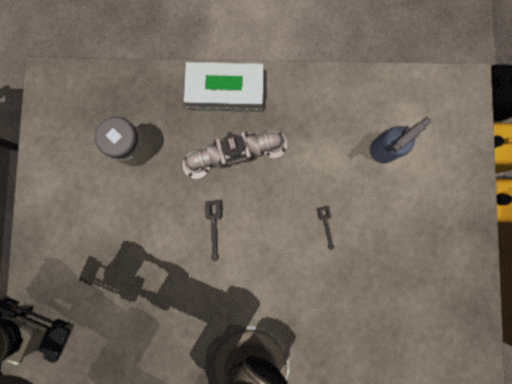

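The large lever is at about (214,230) in the top view and (220,187) in the side view. The valve is near (235,150) in top, and the small lever near (326,228). I'll zoom in on these.

Run:
```python
import cv2,numpy as np
t=cv2.imread("pics/top0.png"); s=cv2.imread("pics/side0.png")
def z(im,x0,y0,w,h,f): return cv2.resize(im[y0:y0+h,x0:x0+w],None,fx=f,fy=f,interpolation=cv2.INTER_CUBIC)
cv2.imwrite("pics/a.png",np.clip(z(t,175,120,120,150,4)*1.6,0,255))
cv2.imwrite("pics/b.png",np.clip(z(s,180,140,150,110,5)*1.6,0,255))
```

```text
[ WARN:0@0.061] global loadsave.cpp:1063 imwrite_ Unsupported depth image for selected encoder is fallbacked to CV_8U.
```

View pics/a.png

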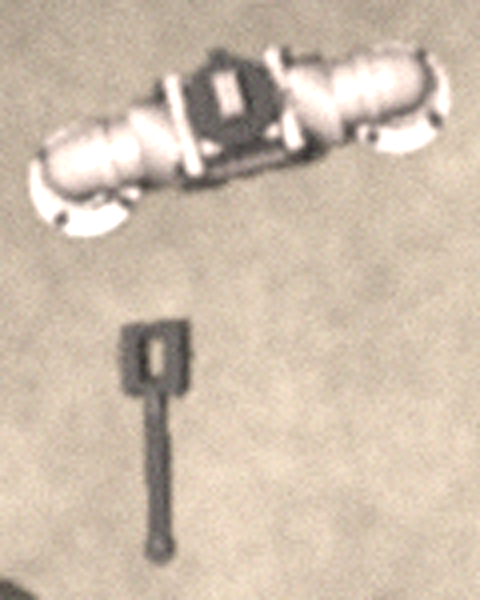

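View pics/b.png

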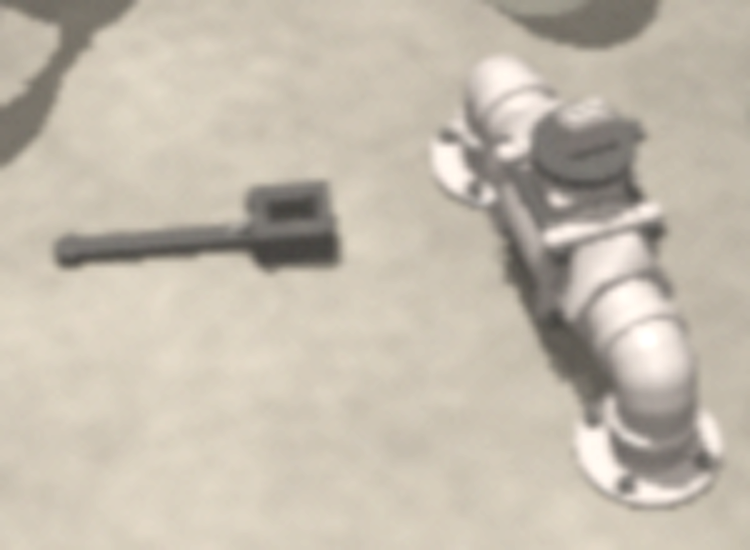

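```bash
cat > h.py <<'E'
import numpy as np,cv2
from cell import env, eyes, grasp, ungrasp, kinematics
from scipy.spatial.transform import Rotation as R
def cam(n):
    m=eyes.camera_model(n); f=192/np.tan(np.radians(m["vfov"]/2))
    K=np.array([[f,0,m["cx"]],[0,f,m["cy"]],[0,0,1]]); return K,np.array(m["rvec"]),np.array(m["tvec"])
def proj(n,P):
    K,r,t=cam(n); return cv2.projectPoints(np.atleast_2d(np.array(P,float)),r,t,K,None)[0][:,0]
def atz(n,uv,z):
    K,r,t=cam(n); Rm=cv2.Rodrigues(r)[0]; d=Rm.T@np.linalg.solve(K,[uv[0],uv[1],1]); c=-Rm.T@t
    return c+d*(z-c[2])/d[2]
def tri(uvt,uvs):
    A=[]
    for n,uv in(("top",uvt),("side",uvs)):
        K,r,t=cam(n); Pm=K@np.c_[cv2.Rodrigues(r)[0],t]
        A.append(Pm)
    X=cv2.triangulatePoints(A[0],A[1],np.array(uvt,float),np.array(uvs,float))[:,0]; return X[:3]/X[3]
def avg(n,k=6): return np.mean([eyes.capture(n).astype(float) for _ in range(k)],0)
def z(im,x0,y0,w,h,f): return np.clip(cv2.resize(im[y0:y0+h,x0:x0+w].astype(np.float32),None,fx=f,fy=f,interpolation=cv2.INTER_CUBIC)*1.6,0,255).astype(np.uint8)
E
python3 - <<'E'
from h import *
np.set_printoptions(precision=4,suppress=True)
q=lambda x,y,x0,y0,f:((x+.5)/f-.5+x0,(y+.5)/f-.5+y0)
T=lambda x,y:q(x,y,175,120,4); S=lambda x,y:q(x,y,180,140,5)
print("cams",[-cv2.Rodrigues(cam(n)[1])[0].T@cam(n)[2] for n in("top","side")], cam("top")[0][0,0],cam("side")[0][0,0])
print("tang top",atz("top",T(231,96),.171),"tang side",atz("side",S(590,112),.171))
print("slot top",atz("top",T(155,357),.028),"side",atz("side",S(291,206),.028))
print("end top",atz("top",T(160,548),.012),"side",atz("side",S(69,248),.012))
print("flanges top",atz("top",T(85,195),.008),atz("top",T(397,105),.008))
print("flanges side",atz("side",S(648,455),.008))
print("base proj",proj("top",[0,0,0]),proj("side",[0,0,0]), "tcp",proj("top",env.sense()["position"]),proj("side",env.sense()["position"]))
# save avg
for n in("top","side"): np.save(f"pics/{n}_avg0.npy",avg(n,8))
t=np.load("pics/top_avg0.npy");s=np.load("pics/side_avg0.npy")
cv2.imwrite("pics/c.png",z(t,175,120,120,150,4)); cv2.imwrite("pics/d.png",z(s,180,140,150,110,5))
cv2.imwrite("pics/e.png",z(t,205,125,60,45,12))
E
```

```text
cams [array([ 0.4187, -0.0018,  1.1399]), array([ 0.4763, -0.7818,  1.0323])] 368.29871659061513 418.99784755663677
tang top [0.6346 0.0573 0.171 ] tang side [0.6386 0.0573 0.171 ]
slot top [0.4652 0.1187 0.028 ] side [0.4631 0.124  0.028 ]
end top [0.3214 0.1124 0.012 ] side [0.3191 0.1107 0.012 ]
flanges top [0.5908 0.1789 0.008 ] [ 0.6661 -0.0624  0.008 ]
flanges side [ 0.6696 -0.0701  0.008 ]
base proj [[249.7165 366.5005]] [[ 87.3364 223.9839]] tcp [[ 48.3072 317.1915]] [[151.4024  65.655 ]]
```

View pics/e.png

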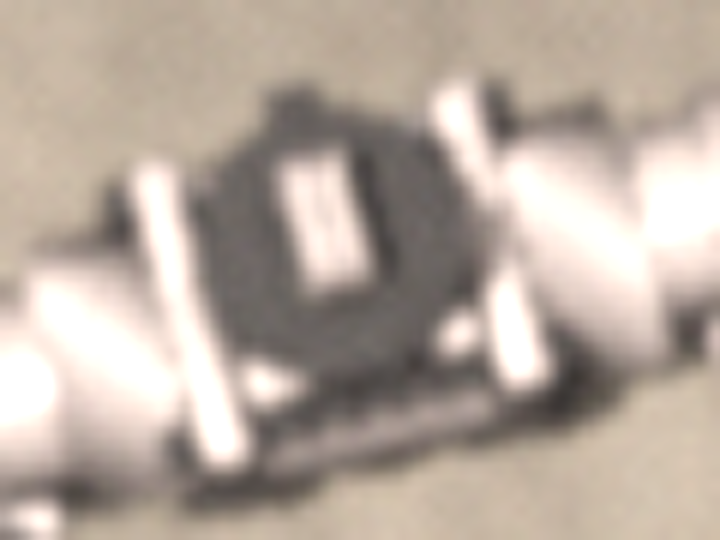

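View pics/d.png

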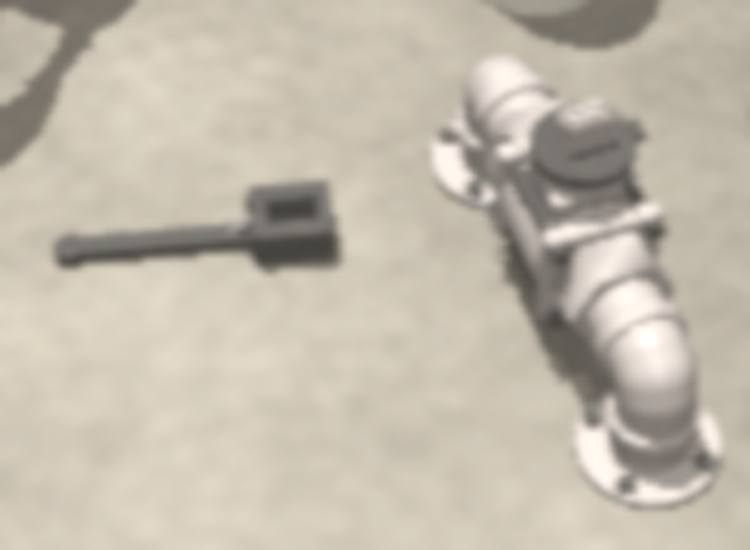

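```bash
cat > fit.py <<'E'
from h import *
from scipy.optimize import minimize
def box(x0,x1,y0,y1,z0,z1,b=0,bz=0):
    """faces (label, pts). bevel b at top bz"""
    F=[];zt=z1-bz
    r=lambda d,z:[(x0+d,y0+d,z),(x1-d,y0+d,z),(x1-d,y1-d,z),(x0+d,y1-d,z)]
    lo,mid,top=r(0,z0),r(0,zt),r(b,z1)
    for i in range(4):
        j=(i+1)%4
        F.append(("w%d"%i,[lo[i],lo[j],mid[j],mid[i]]))
    if b:
        for i in range(4):
            j=(i+1)%4; F.append(("b%d"%i,[mid[i],mid[j],top[j],top[i]]))
    F.append(("t",top)); return F
def tang():
    a=np.linspace(0,2*np.pi,49)[:-1]
    return [("disc",[(.032*np.cos(t),.032*np.sin(t),0) for t in a])]+box(-.015,.015,-.008,.008,0,.026,.003,.005)
def lever():
    # arm, end, hub with slot
    F=[]
    a=np.linspace(0,2*np.pi,33)[:-1]
    F.append(("aw",[(.145+.011*np.cos(t),.011*np.sin(t),0) for t in a]))
    for l,p in box(.026,.145,-.008,.008,0,.012): F.append(("at" if l=="t" else "aw",p))
    F.append(("at",[(.145+.011*np.cos(t),.011*np.sin(t),.012) for t in a]))
    for l,p in box(-.026,.026,-.023,.023,0,.028): F.append(("h"+l,p))
    # slot: inner walls drawn over top face, clipped to slot opening
    return F
def render(n,F,T,win,ss=8,sig=.6,slot=None):
    x0,y0,w,h=win; C=None
    K,r,t=cam(n); c=-cv2.Rodrigues(r)[0].T@t
    names=[];lab=np.zeros((h*ss,w*ss),np.uint8)
    def poly(P,val,img):
        uv=proj(n,P); q=np.round(((uv-[x0,y0]+.5)*ss-.5)*16).astype(np.int32)
        cv2.fillPoly(img,[q],int(val),shift=4)
    def idn(l):
        if l not in names: names.append(l)
        return names.index(l)+1
    for l,p in F:
        P=(T[:3,:3]@np.array(p,float).T).T+T[:3,3]
        nm=np.cross(P[1]-P[0],P[2]-P[0])
        if nm@(c-P[0])<=0: continue
        poly(P,idn(l),lab)
    if slot:
        hx,hy,z1,zb=.016,.009,.028,slot  # slot bottom seen as 'sg', walls 'sw'
        tr=lambda p:(T[:3,:3]@np.array(p,float).T).T+T[:3,3]
        m=np.zeros_like(lab);b=np.zeros_like(lab)
        r4=lambda z:[(-hx,-hy,z),(hx,-hy,z),(hx,hy,z),(-hx,hy,z)]
        poly(tr(r4(z1)),1,m); poly(tr(r4(0)),1,b)
        i1,i2=idn("sw"),idn("sg")
        lab[m>0]=i1; lab[(m>0)&(b>0)]=i2
    M=[]
    for i in range(len(names)+1):
        a=(lab==i).astype(np.float32); a=cv2.resize(a,(w,h),interpolation=cv2.INTER_AREA)
        M.append(cv2.GaussianBlur(a,(0,0),sig))
    return M,["bg"]+names
def cost(n,img,F,T,win,mask=None,ret=False,**k):
    M,nm=render(n,F,T,win,**k); x0,y0,w,h=win
    I=img[y0:y0+h,x0:x0+w].mean(2)
    A=np.stack([m.ravel() for m in M],1); y=I.ravel()
    if mask is not None: s=mask.ravel(); A=A[s];y=y[s]
    G=A.T@A+1e-2*np.eye(A.shape[1]); co=np.linalg.solve(G,A.T@y+1e-2*y.mean())
    e=y-A@co
    if ret: return (e**2).mean()**.5,dict(zip(nm,co.round())),e
    return (e**2).mean()
def TM(x,y,z,yaw):
    T=np.eye(4); T[:3,:3]=R.from_euler("z",yaw).as_matrix(); T[:3,3]=x,y,z; return T
def fit(n,img,F,p0,zz,win,mask=None,**k):
    f=lambda p:cost(n,img,F,TM(p[0],p[1],zz,p[2]),win,mask,**k)
    best=None
    for d in((0,0,0),(.002,.002,.05),(-.002,-.002,-.05)):
        q=np.array(p0)+d
        r=minimize(f,q,method="Nelder-Mead",options=dict(initial_simplex=[q,q+[.003,0,0],q+[0,.003,0],q+[0,0,.08]],xatol=1e-4,fatol=1e-3,maxiter=150))
        if best is None or r.fun<best.fun: best=r
    return best
E
cat > f0.py <<'E'
from fit import *
np.set_printoptions(precision=4,suppress=True)
im={n:np.load(f"pics/{n}_avg0.npy") for n in("top","side")}
for n in im:
    uv=proj(n,[.636,.0573,.158])[0]; 
    win=(int(uv[0])-14,int(uv[1])-14,28,28)
    # mask: near the disc only
    yy,xx=np.mgrid[0:28,0:28]; 
    dc=proj(n,TM(.636,.0573,.145,0)[:3,3]+np.array([(.029*np.cos(t),.029*np.sin(t),0) for t in np.linspace(0,6.28,40)]))-[win[0],win[1]]
    tp=proj(n,TM(.636,.0573,.145,0)[:3,3]+np.array([(sx*.02,sy*.015,.026) for sx in(-1,1) for sy in(-1,1)]))-[win[0],win[1]]
    m=np.zeros((28,28),np.uint8); cv2.fillConvexPoly(m,np.round(cv2.convexHull(np.r_[dc,tp].astype(np.float32))).astype(np.int32),1)
    for mk in (m>0,):
        r=fit(n,im[n],tang(),[.636,.0573,.3],.145,win,mk)
        print(n,"tang",r.x,r.fun**.5,cost(n,im[n],tang(),TM(r.x[0],r.x[1],.145,r.x[2]),win,mk,ret=True)[1])
for n in im:
    uv=proj(n,[[.464,.12,.01],[.32,.112,.01]]); lo=uv.min(0)-14; hi=uv.max(0)+14
    win=(int(lo[0]),int(lo[1]),int(hi[0]-lo[0]),int(hi[1]-lo[1]))
    r=fit(n,im[n],lever(),[.464,.12,3.14+.04],0,win,None,slot=True)
    print(n,"lever",r.x,r.fun**.5,cost(n,im[n],lever(),TM(r.x[0],r.x[1],0,r.x[2]),win,None,ret=True,slot=True)[1])
E
time python3 f0.py
```

```text
top tang [0.6373 0.0613 0.2776] 5.420939910298929 {'bg': np.float64(68.0), 'disc': np.float64(62.0), 'w3': np.float64(62.0), 'b0': np.float64(151.0), 'b1': np.float64(107.0), 'b2': np.float64(84.0), 'b3': np.float64(123.0), 't': np.float64(150.0)}Traceback (most recent call last):
  File "f0.py", line 13, in <module>
    r=fit(n,im[n],tang(),[.636,.0573,.3],.145,win,mk)
  File "fit.py", line 72, in fit
    r=minimize(f,q,method="Nelder-Mead",options=dict(initial_simplex=[q,q+[.003,0,0],q+[0,.003,0],q+[0,0,.08]],xatol=1e-4,fatol=1e-3,maxiter=150))
    res = _minimize_neldermead(fun, x0, args, callback, bounds=bounds,
                               **options)
    fxr = func(xr)
    fx = function(np.copy(x), *(wrapper_args + args))
  File "fit.py", line 68, in <lambda>
    f=lambda p:cost(n,img,F,TM(p[0],p[1],zz,p[2]),win,mask,**k)
               ~~~~^^^^^^^^^^^^^^^^^^^^^^^^^^^^^^^^^^^^^^^^^^^^
  File "fit.py", line 57, in cost
    M,nm=render(n,F,T,win,**k); x0,y0,w,h=win
         ~~~~~~^^^^^^^^^^^^^^^
  File "fit.py", line 42, in render
    poly(P,idn(l),lab)
    ~~~~^^^^^^^^^^^^^^
  File "fit.py", line 33, in poly
    uv=proj(n,P); q=np.round(((uv-[x0,y0]+.5)*ss-.5)*16).astype(np.int32)
  File "h.py", line 8, in proj
    K,r,t=cam(n); return cv2.projectPoints(np.atleast_2d(np.array(P,float)),r,t,K,None)[0][:,0]
          ~~~^^^
  File "h.py", line 5, in cam
    m=eyes.camera_model(n); f=192/np.tan(np.radians(m["vfov"]/2))
ValueError: time passes only in moves, steps and waits

real	0m10.735s
user	0m5.031s
sys	0m1.622s
```

```bash
python3 - <<'E'
s=open('h.py').read()
s=s.replace("def cam(n):\n","import functools\n@functools.cache\ndef cam(n):\n"); open('h.py','w').write(s)
f=open('fit.py').read()
f=f.replace("def tang():","def tang(merge=False):").replace("]+box(-.015,.015,-.008,.008,0,.026,.003,.005)","]+[(('t' if merge and l[0]=='b' else l),p) for l,p in box(-.015,.015,-.008,.008,0,.026,.003,.005)]")
open('fit.py','w').write(f)
g=open('f0.py').read()
g=g.replace("""    for mk in (m>0,):
        r=fit(n,im[n],tang(),""","""    mk=m>0
    for mg in (0,1):
        r=fit(n,im[n],tang(mg),""").replace("cost(n,im[n],tang(),","cost(n,im[n],tang(mg),").replace("ret=True)[1])","ret=True)[1].items())").replace("slot=True)[1])","slot=True)[1].items())")
open('f0.py','w').write(g.replace("print(n,","print(n,*").replace('*"tang"','"tang"').replace('*"lever"','"lever"').replace("cost(","*cost("))
E
sed -i 's/co.round()/co.round().astype(int).tolist()/' fit.py
time python3 f0.py
```

```text
top tang [0.6373 0.0613 0.2776] 5.420939910298929 ('bg', 68) ('disc', 62) ('w3', 62) ('b0', 151) ('b1', 107) ('b2', 84) ('b3', 123) ('t', 150)
top tang [0.638  0.0602 0.2262] 6.691455176123698 ('bg', 68) ('disc', 62) ('w0', -175) ('w3', 59) ('t', 140)
side tang [0.637  0.0552 0.1498] 6.5707537779541765 ('bg', 120) ('disc', 72) ('w0', 69) ('w3', 72) ('b0', 84) ('b1', 69) ('b3', 111) ('t', 131)
side tang [0.6362 0.0568 0.0283] 8.434864049921574 ('bg', 120) ('disc', 72) ('w0', 69) ('w3', 74) ('t', 115)
top lever [0.4651 0.1206 3.1868] 6.956580125835519 ('bg', 123) ('aw', 0) ('at', 68) ('hw1', -18) ('hw2', -21) ('ht', 66) ('sw', 4) ('sg', 101)
side lever [0.4638 0.1208 3.1923] 5.4828800235853015 ('bg', 124) ('aw', 54) ('at', 77) ('hw1', -139) ('hw2', 42) ('ht', 74) ('sw', 45) ('sg', 110)
real	0m8.667s
user	0m8.471s
sys	0m0.507s
```

Run:
```python
from h import *
t=np.load("pics/top_avg0.npy");s=np.load("pics/side_avg0.npy")
a=z(t,215,128,36,32,16); b=z(s,278,150,36,36,14); 
cv2.imwrite("pics/g.png",a); cv2.imwrite("pics/i.png",b)
```

```text
(no output)
```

View pics/g.png

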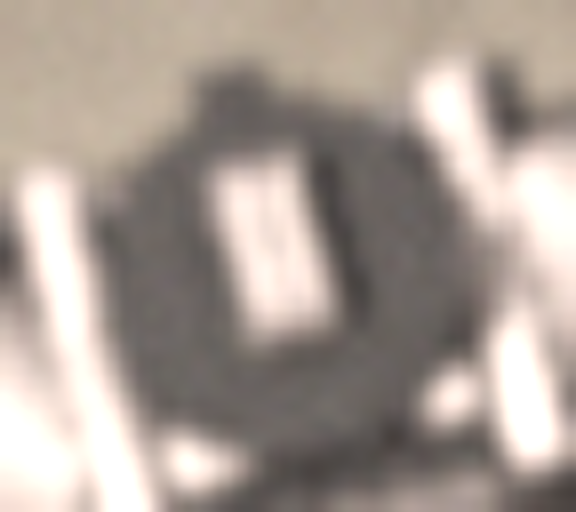

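View pics/i.png

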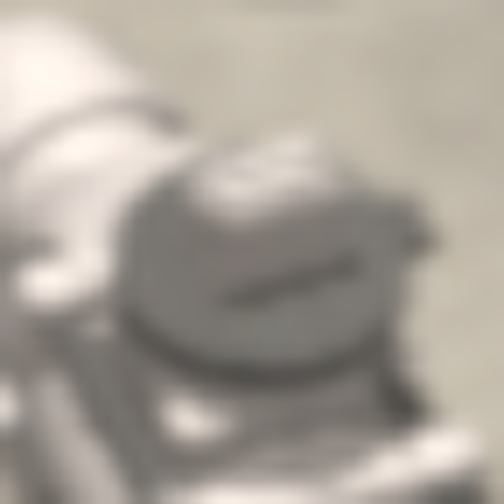

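Run:
```python
from h import *
np.set_printoptions(precision=4,suppress=True)
q=lambda p,x0,y0,f:((p[0]+.5)/f-.5+x0,(p[1]+.5)/f-.5+y0)
C=[atz("top",q(p,215,128,16),.168) for p in((215,170),(300,155),(335,325),(250,340))]
print(np.array(C),np.mean(C,0)); d=C[0]-C[3]; e=C[1]-C[2]; print(np.arctan2(d[1],d[0]),np.arctan2(e[1],e[0]))
f=C[0]-C[1]; print(np.arctan2(-f[0],f[1]))
for p in((287,270),(235,85)): print(atz("top",q(p,215,128,16),.145))
# side: tang top corners in i.png
S=lambda p,zz:atz("side",q(p,278,150,14),zz)
a,b=S((222,305),.145),S((360,265),.145); print("side wall base",a,b,(a+b)/2,np.linalg.norm(a-b),np.arctan2(*(b-a)[[1,0]]))
print("side disc l/r",S((120,270),.145),S((405,240),.145),"tab",S((425,235),.145))
# pipe ends, flange brackets; pad ring edges in top:
for p,r in(((50,180),(115,480)),((440,90),(535,460))):
  a=atz("top",q(p,215,128,16),.1);b=atz("top",q(r,215,128,16),.1); print("bolt flange",a,b,np.arctan2(*(a-b)[[1,0]]))
```

```text
[[0.65   0.0697 0.168 ]
 [0.6529 0.0555 0.168 ]
 [0.624  0.049  0.168 ]
 [0.6212 0.0631 0.168 ]] [0.637  0.0593 0.168 ]
0.22450568852956568 0.2231214158619037
0.1952818563540418
[0.6383 0.0586 0.145 ]
[0.6705 0.0684 0.145 ]
side wall base [0.6268 0.0458 0.145 ] [0.6568 0.0554 0.145 ] [0.6418 0.0506 0.145 ] 0.031516952897094046 0.31091078652065895
side disc l/r [0.6067 0.057  0.145 ] [0.6671 0.062  0.145 ] tab [0.6715 0.0632 0.145 ]
bolt flange [0.6639 0.1044 0.1   ] [0.6095 0.0912 0.1   ] 0.23725131085837814
bolt flange [0.6816 0.0346 0.1   ] [0.6144 0.0162 0.1   ] 0.268082858999339
```

```bash
cat >> h.py <<'E'
def ori(phi): return (R.from_euler("z",phi)*R.from_euler("x",np.pi)).as_rotvec()
np.set_printoptions(precision=4,suppress=True)
E
python3 - <<'E'
from h import *
for p,phi in(((.42,.1186,.1),.048),((.594,.048,.2),.26),((.65,-.05,.16),.26),((.65,-.05,.16),1.83)):
  for k in(0,np.pi,-np.pi):
    try: print(p,phi,k,kinematics.solve_ik(p,ori(phi+k)))
    except Exception as e: print(e)
E
```

```text
(0.42, 0.1186, 0.1) 0.048 0 [ 0.0992  0.3439  1.9318 -0.      0.8659  1.622 ]
(0.42, 0.1186, 0.1) 0.048 3.141592653589793 [ 0.0992  0.3439  1.9318  0.      0.8659 -1.5195]
(0.42, 0.1186, 0.1) 0.048 -3.141592653589793 [ 0.0992  0.3439  1.9318  0.      0.8659 -1.5195]
(0.594, 0.048, 0.2) 0.26 0 [-0.0479  0.4929  1.3611 -0.      1.2875  1.2629]
(0.594, 0.048, 0.2) 0.26 3.141592653589793 [-0.0479  0.4929  1.3611  0.      1.2875 -1.8787]
(0.594, 0.048, 0.2) 0.26 -3.141592653589793 [-0.0479  0.4929  1.3611  0.      1.2875 -1.8787]
(0.65, -0.05, 0.16) 0.26 0 [-0.1942  0.6283  1.2361 -0.      1.2772  1.1166]
(0.65, -0.05, 0.16) 0.26 3.141592653589793 [-0.1942  0.6283  1.2361 -0.      1.2772 -2.025 ]
(0.65, -0.05, 0.16) 0.26 -3.141592653589793 [-0.1942  0.6283  1.2361  0.      1.2772 -2.025 ]
(0.65, -0.05, 0.16) 1.83 0 [-0.1942  0.6283  1.2361  0.      1.2772 -0.4534]
(0.65, -0.05, 0.16) 1.83 3.141592653589793 [-0.1942  0.6283  1.2361 -0.      1.2772  2.6882]
(0.65, -0.05, 0.16) 1.83 -3.141592653589793 [-0.1942  0.6283  1.2361  0.      1.2772  2.6882]
```

Run:
```python
from h import *
yaw=3.19; s=np.array([.4645,.1207]); g=s+.045*np.array([np.cos(yaw),np.sin(yaw)])
phi=yaw-np.pi
env.move_to([*g,.09],ori(phi)); ungrasp()
print(env.move_l([*g,.003],max_speed=.08,until_force=8)); s=env.sense(); print(s["t"],s["position"],s["force"])
for n in("top","side"): np.save(f"pics/{n}_g.npy",eyes.capture(n))
grasp(50); s=env.sense(); print(s["t"],s["position"],s["force"],s["width"])
t=np.load("pics/top_g.npy");q=np.load("pics/side_g.npy")
cv2.imwrite("pics/k.png",np.hstack([z(t,180,180,90,90,4),z(q,180,140,90,90,4)]))
```

```text
False
4.0417 [0.4199 0.1186 0.0034] [ 0.9461 -0.1009  0.0829]
5.3167 [0.4196 0.1186 0.003 ] [-0.8269  1.8022  0.3695] 0.015420994420047856
```

View pics/k.png

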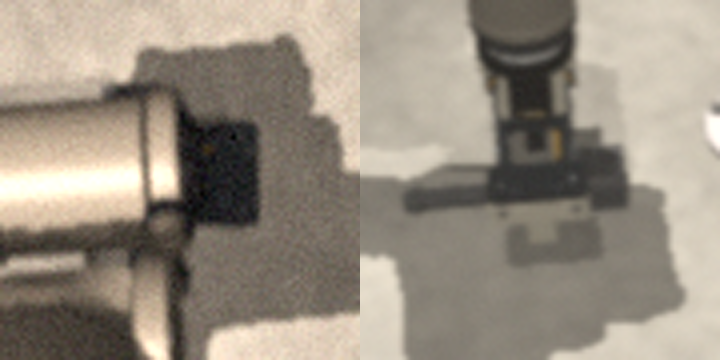

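```bash
cat >> h.py <<'E'
def tcp(xy,yaw,zu,off=.045):
    return [xy[0]+off*np.cos(yaw),xy[1]+off*np.sin(yaw),zu+.003]
E
python3 - <<'E'
from h import *
p=env.sense()["position"]
env.move_l([p[0],p[1],.20],max_speed=.15)
psi=.26; yaw=np.pi+psi
env.move_to(tcp((.638,.0588),yaw,.21),ori(psi))
env.move_l(tcp((.638,.0588),yaw,.185),max_speed=.05)
env.sleep(.3)
s=env.sense(); print(s["t"],s["position"],s["force"],s["torque"],s["width"])
t=avg("top",2); q=avg("side",4); np.save("pics/side_1.npy",q)
cv2.imwrite("pics/l.png",np.hstack([z(t,190,100,90,90,4),z(q,240,120,90,90,4)]))
cv2.imwrite("pics/l2.png",z(q,255,140,60,45,12))
E
```

```text
8.5167 [0.5946 0.0472 0.1883] [ 0.7611  0.0319 -5.074 ] [-0.088   0.2737  0.0402] 0.015249653761344165
```

View pics/l.png

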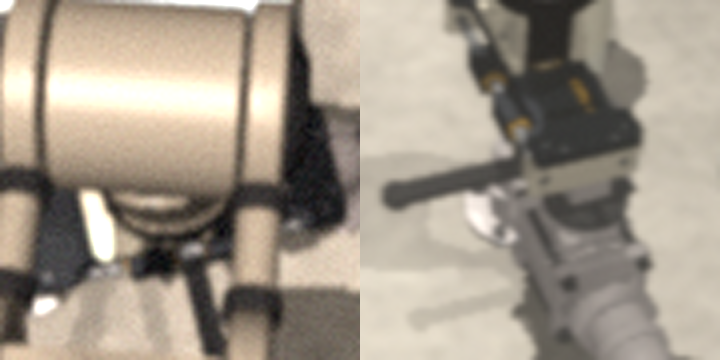

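View pics/l2.png

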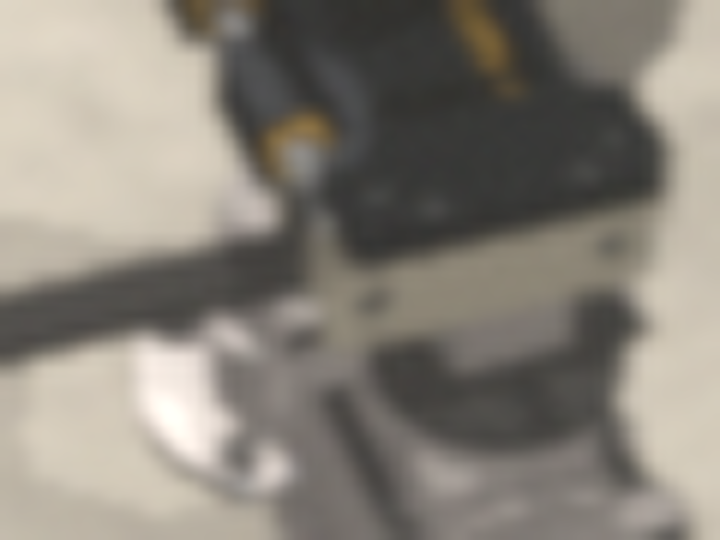

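Run:
```python
from h import *
psi=.26; yaw=np.pi+psi
b=env.move_l(tcp((.638,.0588),yaw,.147),max_speed=.03,until_force=8)
s=env.sense(); print(b,s["t"],s["position"],s["force"],s["torque"],s["width"])
```

```text
False 10.2333 [0.5944 0.0476 0.1501] [-1.2043  4.6134 -4.0245] [0.8147 0.3784 0.3025] 0.015231264075768105
```

Run:
```python
from h import *
psi=.26; yaw=np.pi+psi
for zu in (.145,.143):
    b=env.move_l(tcp((.638,.0592),yaw,zu),max_speed=.02,until_force=8)
    s=env.sense(); print(b,s["t"],s["position"],s["force"],s["torque"])
    if b: break
q=avg("side",3); cv2.imwrite("pics/m.png",z(q,230,110,110,90,6))
```

```text
False 10.4833 [0.5946 0.0477 0.1481] [-0.4264  4.6382 -4.2915] [0.7118 0.3138 0.2686]
False 10.7333 [0.5946 0.0477 0.1476] [-4.1692  3.9313  6.844 ] [0.8059 0.994  0.2948]
```

View pics/m.png

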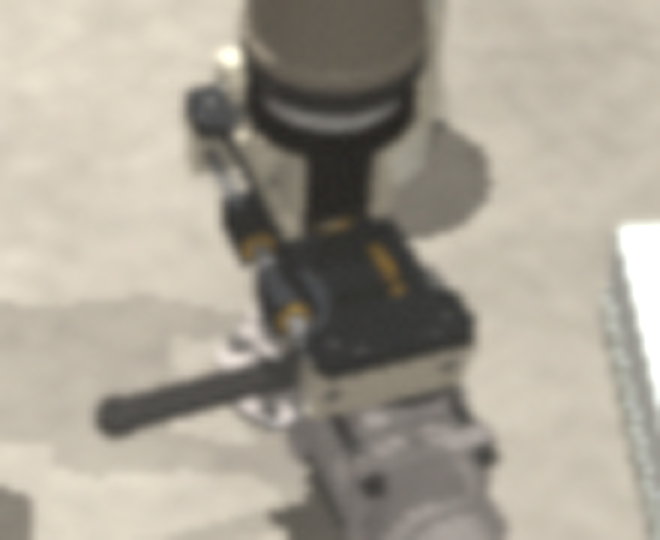

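Run:
```python
from h import *
ungrasp(); p=env.sense()["position"]
env.move_l([p[0],p[1],.26],max_speed=.15)
j=env.sense()["qpos"].copy(); j[0]-=.55; env.move_joints(j)
print(env.sense()["t"],env.sense()["position"])
q=avg("side",4);t=avg("top",4); np.save("pics/side_2.npy",q);np.save("pics/top_2.npy",t)
cv2.imwrite("pics/n.png",np.hstack([z(t,180,120,100,100,4),z(q,230,110,100,100,4)]))
```

```text
14.2917 [ 0.5318 -0.2688  0.2589]
```

View pics/n.png

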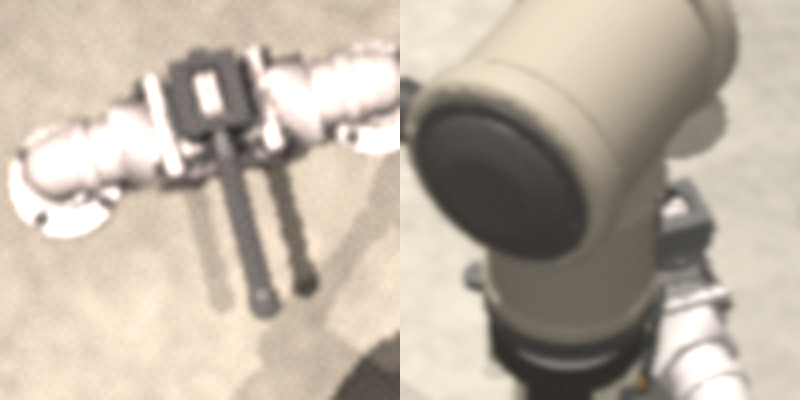

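```bash
cat > f2.py <<'E'
from fit import *
import sys
def fl(n,img,p0,zz=.145):
    e=[p0[0]+.145*np.cos(p0[2]),p0[1]+.145*np.sin(p0[2])]
    uv=proj(n,[[p0[0],p0[1],zz],[*e,zz]]); lo=uv.min(0)-15; hi=uv.max(0)+15
    win=(int(lo[0]),int(lo[1]),int(hi[0]-lo[0]),int(hi[1]-lo[1]))
    m=cost  # mask around lever footprint
    mk=np.zeros((win[3],win[2]),np.uint8)
    M,_=render(n,lever(),TM(p0[0],p0[1],zz,p0[2]),win,slot=True)
    mk=cv2.dilate((M[0]<.5).astype(np.uint8),np.ones((7,7)))>0
    r=fit(n,img,lever(),p0,zz,win,mk,slot=True); return r.x,r.fun**.5
if __name__=="__main__":
    print(fl(sys.argv[1],np.load(sys.argv[2]),[.638,.059,float(sys.argv[3])]))
E
python3 f2.py top pics/top_2.npy 3.4
```

```text
(array([0.6365, 0.0586, 3.4225]), np.float64(21.54211861392149))
```

```bash
cat >> h.py <<'E'
SEAT=np.array([.6380,.0592])
def pp(yaw,lat,zt=.149,r=.11):
    u=np.array([np.cos(yaw),np.sin(yaw)]); n=np.array([np.sin(yaw),-np.cos(yaw)])
    return [*(SEAT+r*u+lat*n),zt]
E
python3 - <<'E'
from h import *
grasp(20)
yaw=3.42
env.move_to(pp(yaw,.045,.25),ori(yaw-np.pi))
env.move_l(pp(yaw,.045),max_speed=.12,until_force=8)
s=env.sense(); print(s["t"],s["position"],s["force"],s["width"],s["qpos"])
for y in np.linspace(3.42,5.05,12): 
    q=kinematics.solve_ik(pp(y,.027),ori(y-np.pi)); print(None if q is None else q[[0,4,5]],end=" ")
t=avg("top",2);q=avg("side",2)
cv2.imwrite("pics/o.png",np.hstack([z(t,180,120,100,100,4),z(q,210,110,100,100,4)]))
E
```

```text
18.4167 [0.5204 0.0721 0.1497] [-0.9891  0.5549 -0.1789] 0.000374168091446845 [-0.0083  0.4172  1.6381 -0.      1.085   1.2844]
[-0.041   1.0877  1.2514] [-0.0727  1.0881  1.0715] [-0.1027  1.0919  0.8933] [-0.1302  1.0989  0.7177] [-0.1541  1.1091  0.5456] [-0.1739  1.1224  0.3776] [-0.1892  1.1386  0.2141] [-0.2     1.1574  0.0552] [-0.2061  1.1785 -0.0992] [-0.208   1.2017 -0.2492] [-0.2058  1.2264 -0.3952] [-0.1999  1.2523 -0.5375]
```

View pics/o.png

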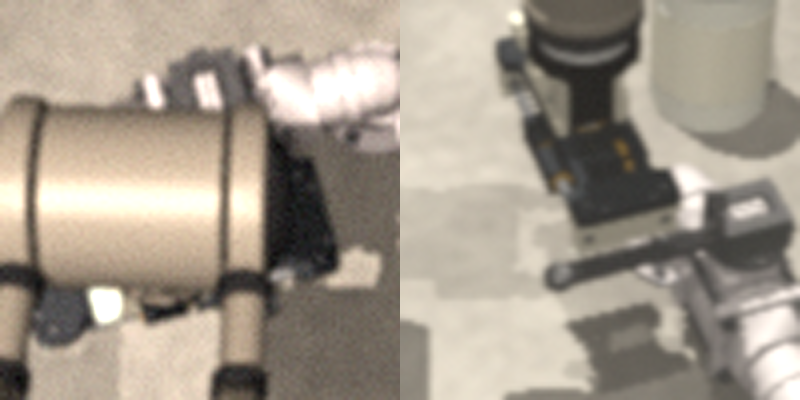

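View pics/p.png

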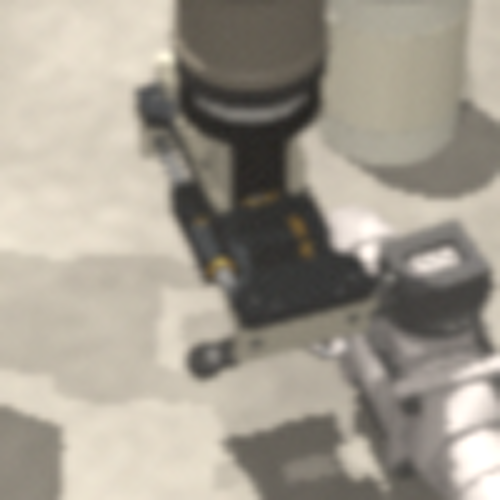

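Run:
```python
from h import *
yaw=3.42
b=env.move_l(pp(yaw,-.01),max_speed=.04,until_force=2)
s=env.sense(); print(b,s["t"],s["position"],s["force"])
n=np.array([np.sin(yaw),-np.cos(yaw)]); print("lat",(s["position"][:2]-SEAT)@n)
q=avg("side",2); cv2.imwrite("pics/r.png",z(q,210,110,100,100,5))
```

```text
True 19.95 [0.5295 0.0381 0.1487] [0.7481 1.6866 1.5446]
lat 0.009525913639493963
```

View pics/r.png

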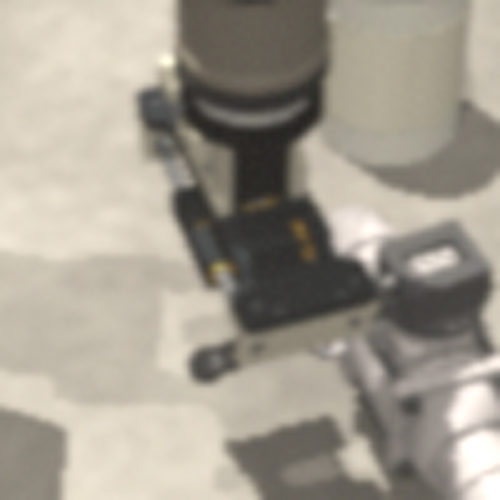

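Run:
```python
from h import *
for i,y in enumerate(np.arange(3.5,4.71,.12)):
    b=env.move_l(pp(y,.012),max_speed=.07,frame=ori(y-np.pi),until_force=10)
    s=env.sense(); n=np.array([np.sin(y),-np.cos(y)])
    print(round(y,2),b,round(s["t"],2),s["position"],"Fn %.1f Fz %.1f"%(s["force"][:2]@n,s["force"][2]))
    if b or i==3: break
q=avg("side",2); t=avg("top",2)
cv2.imwrite("pics/s.png",np.hstack([z(t,190,110,100,100,4),z(q,240,110,100,100,4)]))
```

```text
3.5 False 20.3 [0.5305 0.0321 0.1489] Fn 2.1 Fz 0.4
3.62 False 20.64 [0.5348 0.0193 0.1489] Fn 0.5 Fz 1.1
3.74 False 20.98 [0.5403 0.0073 0.149 ] Fn 1.5 Fz 0.9
3.86 False 21.32 [ 0.5473 -0.004   0.149 ] Fn 1.7 Fz 1.2
```

View pics/s.png

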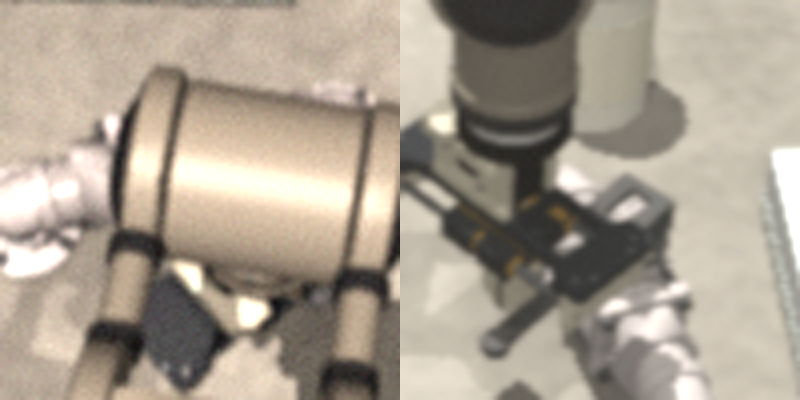

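Side view: the lever has turned with the fingers (end knob at about (262,197) px), and the tang is still bright inside the slot. I'll continue.

Run:
```python
from h import *
for i,y in enumerate(np.r_[np.arange(3.98,4.71,.12),np.arange(4.75,5.4,.06)]):
    b=env.move_l(pp(y,.012),max_speed=.06,frame=ori(y-np.pi),until_force=9)
    s=env.sense(); n=np.array([np.sin(y),-np.cos(y)]); F=s["force"][:2]@n
    print(round(y,2),b,round(s["t"],2),s["position"],"Fn %.1f Fz %.1f"%(F,s["force"][2]))
    if b or F>12: break
q=avg("side",2); t=avg("top",2)
cv2.imwrite("pics/u.png",np.hstack([z(t,190,110,100,100,4),z(q,240,110,100,100,4)]))
```

```text
3.98 False 21.9 [ 0.5555 -0.0144  0.149 ] Fn 1.1 Fz 1.6
4.1 False 22.27 [ 0.5649 -0.0238  0.149 ] Fn 1.1 Fz 0.8
4.22 False 22.65 [ 0.5753 -0.0319  0.149 ] Fn 1.7 Fz 1.7
4.34 False 23.02 [ 0.5867 -0.0388  0.149 ] Fn -0.2 Fz 1.5
4.46 False 23.4 [ 0.5988 -0.0442  0.149 ] Fn 1.0 Fz 2.1
4.58 False 23.77 [ 0.6115 -0.0482  0.149 ] Fn 1.7 Fz 1.8
4.7 False 24.15 [ 0.6245 -0.0505  0.149 ] Fn 1.1 Fz 2.0
4.75 False 24.4 [ 0.6299 -0.0511  0.149 ] Fn 2.1 Fz 2.3
4.81 False 24.66 [ 0.6367 -0.0514  0.149 ] Fn 1.8 Fz 2.7
4.87 False 24.92 [ 0.6433 -0.0513  0.149 ] Fn 1.3 Fz 1.7
4.93 False 25.18 [ 0.65   -0.0508  0.149 ] Fn 1.1 Fz 2.1
4.99 False 25.43 [ 0.6565 -0.0498  0.149 ] Fn 2.1 Fz 1.8
5.05 False 25.69 [ 0.6622 -0.0488  0.1489] Fn 4.9 Fz 3.2
5.11 True 25.9 [ 0.6646 -0.0485  0.1483] Fn 7.9 Fz 7.8
```

View pics/u.png

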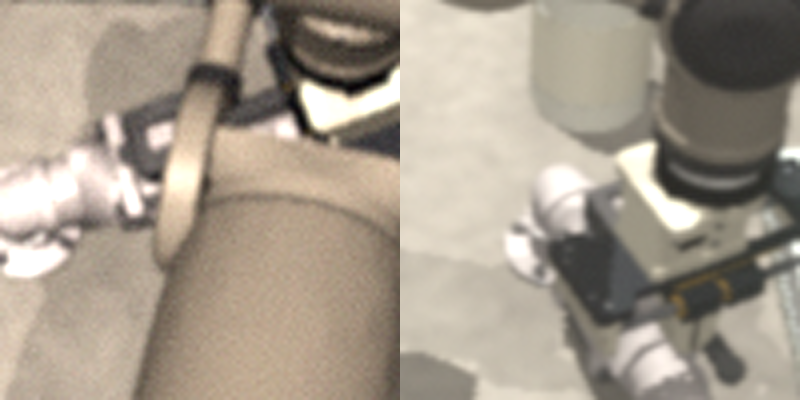

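```bash
python3 - <<'E'
from h import *
y=5.11; p=env.sense()["position"]
b=env.move_l(pp(5.16,.012),max_speed=.02,frame=ori(5.11-np.pi),until_force=9); 
s=env.sense(); n=np.array([np.sin(y),-np.cos(y)]); print(b,s["t"],s["position"],s["force"],s["force"][:2]@n)
env.sleep(.3)
s=env.sense(); print(s["position"],s["force"])
# back off clockwise, then up, then away
p=s["position"]; q=p.copy(); q[:2]+=.04*n
env.move_l(q,max_speed=.08); q[2]=.30; env.move_l(q,max_speed=.2)
j=env.sense()["qpos"].copy(); j[0]+=1.0; env.move_joints(j)
print(env.sense()["t"],env.sense()["position"])
q=avg("side",4);t=avg("top",4); np.save("pics/side_3.npy",q);np.save("pics/top_3.npy",t)
cv2.imwrite("pics/v.png",np.hstack([z(t,180,100,100,100,4),z(q,240,120,100,100,4)]))
E
python3 f2.py top pics/top_3.npy 5.0; python3 f2.py side pics/side_3.npy 5.0
```

```text
True 26.4083 [ 0.6642 -0.0486  0.1483] [-6.7189 -1.1523  8.1895] 6.640898286647617
[ 0.6641 -0.0486  0.1484] [-6.6236 -1.6629  7.0373]
30.45 [0.3934 0.4923 0.2985]
(array([0.6375, 0.0598, 5.0526]), np.float64(24.354672854391))
(array([0.6352, 0.054 , 5.0163]), np.float64(14.986621351185759))
```

View pics/v.png

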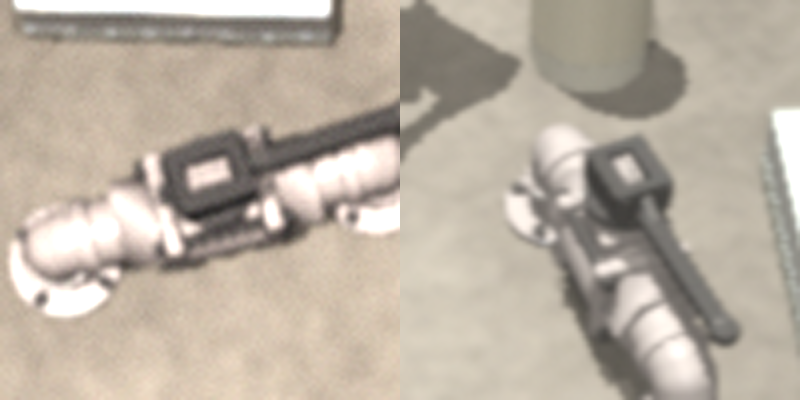

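Run:
```python
from h import *
t=np.load("pics/top_3.npy");q=np.load("pics/side_3.npy")
cv2.imwrite("pics/w.png",np.hstack([z(t,215,125,40,40,10),z(q,282,148,40,40,10)]))
cv2.imwrite("pics/x.png",z(t,175,115,125,75,6))
for d in (.26,.28,.30):
    u=np.array([-np.sin(d),np.cos(d)])
    print(d,proj("top",[[*(SEAT+.125*u),.0],[*(SEAT-.125*u),.0],[*(SEAT+.125*u),.075],[*(SEAT-.125*u),.075]]).round(1).tolist())
```

```text
0.26 [[196.1, 164.0], [273.5, 145.2], [192.2, 159.8], [274.9, 139.6]]
0.28 [[196.3, 164.8], [273.3, 144.4], [192.4, 160.6], [274.7, 138.8]]
0.3 [[196.5, 165.5], [273.1, 143.6], [192.6, 161.4], [274.4, 138.0]]
```

View pics/w.png

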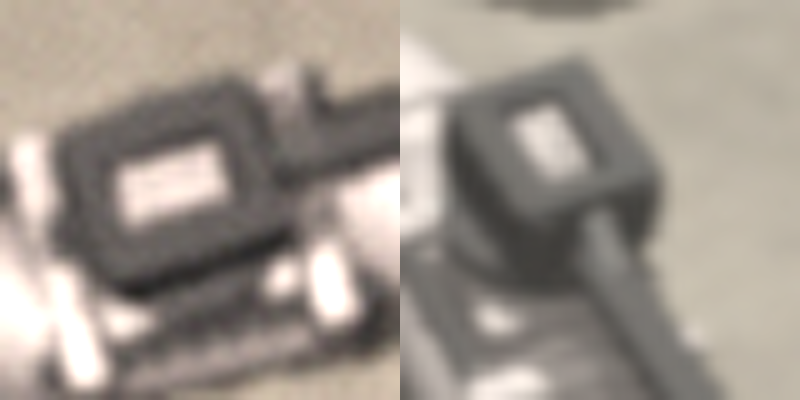

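View pics/x.png

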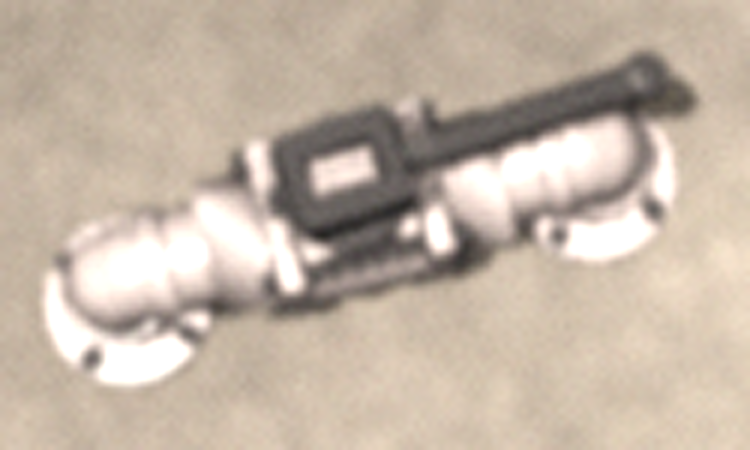

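The tang now lies parallel to the pipe (about 0.30 image slope against 0.25 to 0.27), and the lever is slightly ahead of it. I'll make one quick check that nothing else moved, then hand in.

Run:
```python
from h import *
a=np.load("pics/top_avg0.npy").mean(2).astype(np.float32);t=np.load("pics/top_3.npy").mean(2).astype(np.float32)
for n,(x,y,w,h) in dict(small=(305,195,45,65),bottle=(360,110,80,60),tub=(85,110,60,55)).items():
    print(n,cv2.phaseCorrelate(a[y:y+h,x:x+w],t[y:y+h,x:x+w]))
s=env.sense(); print(s["t"],s["force"]); env.job_done()
```

```text
small ((0.5139052960844595, 0.18532485694213818), 0.9410270196420175)
bottle ((-0.0695003939118024, -0.004905763537564667), 1.0567662036418914)
tub ((-0.0041002034384547414, 0.033192299894995614), 1.0238938019010755)
30.85 [-0.6643 -0.3532 -0.4364]
the job is handed in; nothing more can be done
```

The valve should be fully open, with the lever seated on the stem. I handed the job in at about 31 s, and no verdict came back.

**What I did:** I gripped the large lever near its hub and lowered it onto the stem's flat-sided tang until it met the stop plate. Then I let go and pushed the arm anticlockwise with the shut fingertips until it hit a firm stop. After that I backed off, lifted clear and swung the arm away.

**Last checks:**
- **Seating:** The underside was at about 0.145 m when it touched down, which is the plate height. The stem still showed inside the slot in both cameras after the turn.
- **End stop:** The finger stopped advancing and the sideways force rose from about 2 N to 7–8 N. The stem looked parallel to the pipe to about 0.05 rad. The lever was at about 5.02–5.05 rad, up to 0.08 rad past the pipe line, which matches the slot's play.
- **Other objects:** Comparing pictures, the spray bottle and wipes tub shifted less than 0.1 pixel. The smaller lever read about 0.5 pixel (1–2 mm). The robot never went near it, so I put that down to changed shadows.

**Less certain:**
- The two cameras disagreed by up to 6 mm on the final slot position, because the lever fits on the valve were poor. I relied on the arm's own position and force readings and on how the picture looked.
- While pressing against the stop I also saw an upward force of 7–8 N, which I did not explain.

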